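# Unhook the dipping basket and stand it in the rinse bowl

### The arm

A 6-joint arm with a two-finger parallel gripper is mounted at the origin on a cart in front of the work surface, level with it; the furniture and walls round the work are solid. World frame = base frame: x ahead of the robot, y to its left, z up, the work surface at z = 0. Lengths are in m, angles in degrees, forces in N, time in s.
With the tool pointing down it reaches from about 0.25 to 0.725 m from the base axis. Payload 9.7 kg.
Tool frame: the origin (TCP) lies at the very end of the fingers, on their centre line; the grasp point (between the pads) lies 19 mm behind it; z points along the fingers, y is the line along which they close (so a half turn about z gives the same grasp; the last joint's range is limited). The gripper opens to 85 mm and grips with 20 to 120 N. Pads are 22 mm wide; open, the fingers measure 114 mm over their backs; the gripper's body (76 mm by 85 mm) begins 54 mm behind the grasp point. The pads swing forward as they close: fully open they stand 13 mm farther back than shut.
Start: joints at [66.177, 4.979, 10.078, 95.1, 0, 90], TCP at [0.222, 0.503, 0.231] pointing down, gripper open.
Joint ranges: [-179.16, 179.16], [-48.56, 103.87], [-65.8, 70.77], [-126.05, 130.52], [-82.76, 87.17], [-180, 180]. Speed limits (degrees/s): [127.2, 127.2, 147.25, 180, 180, 180].

### API

Orientations are given as [roll, pitch, yaw] about the fixed x, y, z axes, in that order (R = Rz(yaw) Ry(pitch) Rx(roll)).
In Python, from workcell import bot gives the robot as it stands.
- The arm moves only by the tool arm_command, never from a script. Its argument "series" is a list of rows, each a list of 4 numbers: the shift along the tool's x, y, z in m, then the turn about the tool's z in rad. A call has exactly 5 rows; each row is the pose to reach, as a shift and turn from the pose commanded when the call began, along the tool's axes at that moment; what a row does not reach only later rows make up. A row lasts 1/10 s, in which the tool goes at most 50 mm and 8.59 degrees, less where a joint would pass 70% of its speed; a pose out of reach is approached as far as the arm can. A call with a gripper value outside its range is refused whole. "hand" is the finger opening in m, from 0 to 0.0854, set as the call begins (left out, the last holds). The fingers move at their own pace and stop on an object; "grip_force" is the grip in N (left out, the last holds). Time passes only in rows, so rows that repeat a pose let the fingers close, or fill a call up. It gives the time, the measured TCP pose, the force, the opening and the grip force at its end, in the units of the state.
- bot.get_obs(): the state, without advancing time (a new reading comes with each control period).
- bot.camera(name): name is "scene" or "top" or "wrist"; returns a dict with "color" (400x640x3 uint8, blue, green, red), "camera_matrix" (3x3 intrinsics, pixels), "xyz" and "orientation" of the camera in the world; the wrist camera has in their place "T_tool_cam" (4x4, takes a point from camera to tool coordinates, whose origin is the TCP and whose axes are the flange's). Camera axes: x right, y up, looking along -z (the intrinsics and any distortion apply to the point x, -y, -z); pixel columns grow to the right and rows downward; lengths in m; the calibration is good to about 2 mm. The wrist camera is an equidistant fisheye: a pixel r from the principal point sees the ray r / f radians off the axis. A picture is of the moment at which its call begins: read the wrist's pose just before it. There is no depth.
- bot.job_done(): hands the job in; it is judged then, once.
Trained networks look in the newest picture that a camera, given by its name, has taken for a name from the list of things; names that differ only in an ending like _2 or _b are one class to them, and where a whole thing is asked for, a point or a joint stands for the part that bears it (a point fixed in the world has none). Each returns a list of dicts, best first, with "confidence" (0 to 1); they miss things now and then, are a little off and sometimes report something else, mostly with a low value. They report only what shows in the picture. A call takes as long as a camera call. They do not tell look-alikes from the thing itself.
- bot.find_in(camera, target): "location" ([column, row] in pixels, amid what is visible of it).
- bot.mark_of(camera, target): "location" ([column, row] in pixels: a listed point, or the origin of a listed thing).
The state is a dict: "time": time; "q": joint angles; "qd": joint speeds; "joint_efforts": joint torques, N m; "ee_pos": TCP position; "tcp_rot": TCP orientation; "wrist_force": force on the tool from outside, world axes, zero at the start; "torque": the same for the moment, N m; "opening": finger opening in m; "grasp_force": force on a finger pad.
Only numpy, scipy, OpenCV 4.12 (cv2) and the standard library are available. Lean on these libraries where they do the work, as an engineer would, in place of code of your own. Each camera call takes 0.05 s, during which the arm holds its last target. There are 200 camera calls.

### The job

The wire dipping basket, with a copper collet in it, has drained on the drip stand's deep double hook. Take it off by the wooden grip: ease its bar up along the lean of the hooks without straining them, past the tips, before drawing it away, then stand it upright in the middle of the glass bowl and let go, with the collet still inside. Set it down gently and do not push the bowl about.

Things in the scene. Friction and masses are not known exactly. Their poses are not given: they have to be found in the camera images.
- drip_stand: Drip stand, fixed; origin below the hook seat; z up, -x is the way out; y along the bar. Grey tray 180 x 136 mm, 18 mm high, from 148 mm in front of the origin to 32 mm behind; steel post 20 x 30 mm, its front 27 mm in front of the origin; flush on it a clamp block 40 x 40 mm, top 136 mm up. Over 8 N of basket on stand or hooks (20 N while the bar is seated) strains it.
- hook_seat (a point): Where the bar rests, midway between two equal upturned hooks 14 mm either side (y) in the clamp block, 145 mm up; axes as the stand. Each is a narrow U of 6 mm rod, 8 mm wide inside, with a front prong whose tip is 50 mm from the seat along the prong and a back prong of 73 mm behind it. The 6 mm bar can turn in the U, so the basket can stay level on the way up.
- hook_pivot (a point): Middle of the hooks' bend, 1 mm above the seat, axes as the stand (not the prongs). About it the double hook was set by hand in the clamp: front and back prongs lean together out towards the basket (-x), by anything from 3 to 37 degrees from upright. No reading tells the angle; it must be seen or felt, by following the side force on the bar as it rises. The hooks do not give.
- basket_grip (a point): Middle of the basket's wooden grip: a block 44 mm long (x), 16 mm wide (y), 36 mm high, rounded edges, 130 mm above the basket's underside. z up, x towards the hang bar. A steel arch below carries it, spanning the basket along y, its top 30 mm below this point. Basket: round, wire, 84 mm across, 50 mm high, 0.15 to 0.26 kg.
- basket_bar (a point): Middle of the hang bar, 6 mm thick, 56 mm long along y, on two wires behind the basket: 75 mm behind the grip's middle (+x) and 100 mm above the underside. At the start it lies in the hooks, and a rubber button on the basket's back, 13 mm above its underside, leans on the post.
- basket_floor (a point): Middle of the underside of the basket; axes as the grip.
- collet: Copper collet (a stepped, ring-shaped workpiece), 67 mm across, 37 mm high, 60 g, standing loose in the basket; origin at the middle of its underside.
- bowl_floor (a point): Middle of the inner floor of the clear glass bowl, 5 mm above the bench; z up. The bowl is loose, 169 mm across the rim, 88 mm high, 0.45 kg; its walls slope out from a flat inner floor about 116 mm across.
Mind the look-alikes: they are no part of the job. Leave any yellow look-alike of the part that bears basket_grip alone. What is shaped like the collet but purple is not meant.

How it is judged (in metres and radians):
On the way:
1. the basket is off the hooks: its bar has come out over the tips and away from the stand, with the collet still in the basket (x of basket_bar in the frame of hook_seat below -0.055 m and height (world z) of basket_floor above 0.06 m and contact force between basket and drip_stand below 0.1 N and distance between collet and basket_floor below 0.03 m), for 0.1 s.
At the end, for the whole second after the job is handed in: the basket stands released and at rest on the floor of the glass bowl, within 30 mm of the bowl's middle and within 6 degrees of upright, the bowl flat on the bench and the collet lying in the basket (horizontal distance between basket_floor and bowl_floor below 0.03 m and z of basket_floor in the frame of bowl_floor below 0.006 m and angle between basket_floor's own z axis and vertical below 0.1 rad and angle between bowl_floor's own z axis and vertical below 0.06 rad and distance between collet and basket_floor below 0.03 m and linear speed of basket below 0.02 m/s); the robot touches nothing.
It fails at once if the basket is pressed or pulled on the stand while it hangs in the seat (more than 20 N) (contact force between basket and drip_stand above 20 N).
It fails at once if the basket strains the hooks or the stand once its bar has left the seat by 5 mm (more than 8 N) (contact force between basket and drip_stand above 8 N and z of basket_bar in the frame of hook_seat above 0.005 m).
It fails at once if the basket is banged or pressed on the bowl (more than 30 N) (contact force between basket and bowl above 30 N).
It fails at once if the bowl is pushed more than 30 mm (distance of bowl_floor from where it was at the start of the episode above 0.03 m).
It fails at once if the collet falls out of the basket (distance between collet and basket_floor above 0.08 m).
It also fails if it takes over 69 s, if anything falls off the work surface, if the arm or the gripper's body presses on something with over 40 N, if the wrist force passes 120 N, or if a joint passes its speed limit or range.

## Working session

There is one attempt and no reset: what is moved stays moved. The work goes in short steps, Python scripts to look and compute and a tool call to move; the robot and the scene stay as the last step left them, time stands still between calls to the robot, and variables do not carry over. Pictures are saved under pics/ and viewed, at most 12 in all, crops included, and the job is handed in when it is done.

Besides the shell and the picture viewer there is one more tool, called by a JSON object that holds its "fn" and its "kwargs", one argument or row to a line. arm_command: Moves the arm, as the interface text tells. Its arguments: {"type":"object","properties":{"series":{"type":"array"},"hand":{"type":"number"},"grip_force":{"type":"number"}},"required":["series"]}

```bash
mkdir -p pics; cat > h.py <<'E'
from workcell import bot
import numpy as np, cv2
from scipy.spatial.transform import Rotation as R
def ray(cam,c,px,obs=None):
    K=np.array(c["camera_matrix"]); u=(px[0]-K[0,2])/K[0,0]; v=(px[1]-K[1,2])/K[1,1]
    if cam=="wrist":
        T=np.array(c["T_tool_cam"]); r=np.hypot(u,v); s=np.sin(r)/r if r>1e-9 else 1
        d=np.array([u*s,-v*s,-np.cos(r)])
        Rt=R.from_euler('xyz',obs["tcp_rot"],degrees=True).as_matrix()
        return np.array(obs["ee_pos"])+Rt@T[:3,3], Rt@T[:3,:3]@d
    d=np.array([u,-v,-1.]); 
    return np.array(c["xyz"]), camR(c)@d/np.linalg.norm(d)
def camR(c):
    o=np.array(c["orientation"]); 
    return o if o.shape==(3,3) else R.from_euler('xyz',o,degrees=True).as_matrix()
def tri(rays):
    A=np.zeros((3,3)); b=np.zeros(3)
    for o,d in rays:
        d=d/np.linalg.norm(d); P=np.eye(3)-np.outer(d,d); A+=P; b+=P@o
    p=np.linalg.solve(A,b)
    return p,[float(np.linalg.norm((np.eye(3)-np.outer(d,d)@np.eye(3)/np.dot(d,d))@(p-o))) for o,d in rays]
def proj(c,p):
    K=np.array(c["camera_matrix"]); q=camR(c).T@(np.array(p)-np.array(c["xyz"]))
    return [K[0,0]*q[0]/-q[2]+K[0,2], K[1,1]*-q[1]/-q[2]+K[1,2]]
E
python3 - <<'E'
from h import *
o=bot.get_obs(); print({k:np.round(v,3).tolist() for k,v in o.items()})
for cam in ["scene","top","wrist"]:
    c=bot.camera(cam); cv2.imwrite(f"pics/{cam}0.png",c["color"])
    print(cam,{k:np.round(v,3).tolist() for k,v in c.items() if k!="color"})
    for t in ["basket_grip","basket_bar","basket_floor","hook_seat","hook_pivot","drip_stand","collet","bowl_floor"]:
        print(t,[(np.round(m["location"],1).tolist(),round(m["confidence"],2)) for m in bot.mark_of(cam,t)][:4])
E
```

```text
{'time': 0.0, 'q': [66.175, 5.012, 10.033, 95.098, -0.0, 90.001], 'qd': [-0.028, 0.075, 0.001, 0.106, -0.137, 0.014], 'joint_efforts': [-0.002, -52.039, 46.48, 0.016, 0.0, 0.0], 'ee_pos': [0.222, 0.503, 0.231], 'tcp_rot': [-179.923, 0.0, 156.175], 'wrist_force': [-0.282, -0.465, -0.505], 'torque': [0.005, -0.012, -0.008], 'grasp_force': 0.0, 'opening': 0.085}
scene {'camera_matrix': [[373.736, 0.0, 321.137], [0.0, 373.736, 208.137], [0.0, 0.0, 1.0]], 'xyz': [-0.096, -0.493, 0.639], 'orientation': [54.995, 1.196, -53.1]}
basket_grip [([245.6, 169.7], 0.95), ([283.9, 182.9], 0.94)]
basket_bar [([303.1, 179.2], 0.7), ([223.9, 191.0], 0.68), ([303.0, 177.0], 0.56)]
basket_floor [([248.5, 213.1], 0.92), ([290.4, 223.5], 0.84)]
hook_seat [([301.3, 176.6], 0.58)]
hook_pivot [([301.0, 175.0], 0.82), ([303.6, 181.0], 0.7)]
drip_stand [([307.5, 225.2], 0.76)]
collet [([360.3, 291.3], 0.77), ([285.2, 225.7], 0.75), ([283.3, 183.9], 0.7)]
bowl_floor [([398.2, 255.5], 0.84)]
top {'camera_matrix': [[416.898, 0.0, 309.383], [0.0, 416.898, 203.911], [0.0, 0.0, 1.0]], 'xyz': [0.373, -0.008, 1.043], '
[... 154 characters left out ...]
0.6, 217.5], 0.9), ([200.1, 209.1], 0.56)]
hook_seat [([260.8, 177.2], 0.96)]
hook_pivot [([263.2, 175.7], 0.65)]
drip_stand [([269.6, 187.5], 0.8), ([260.0, 181.7], 0.44)]
collet [([372.6, 238.4], 0.84), ([268.4, 218.7], 0.47)]
bowl_floor [([378.7, 176.6], 0.7), ([263.6, 178.0], 0.64)]
wrist {'camera_matrix': [[309.707, 0.0, 321.827], [0.0, 309.707, 194.802], [0.0, 0.0, 1.0]], 'T_tool_cam': [[-0.0, 0.953, 0.304, 0.077], [1.0, 0.0, -0.0, -0.0], [-0.0, 0.304, -0.953, -0.143], [0.0, 0.0, 0.0, 1.0]]}
basket_grip []
basket_bar []
basket_floor [([159.2, 383.4], 0.82)]
hook_seat []
hook_pivot []
drip_stand [([193.4, 389.8], 0.93)]
collet [([159.0, 382.4], 0.52), ([90.4, 362.9], 0.5)]
bowl_floor []
```

View pics/scene0.png

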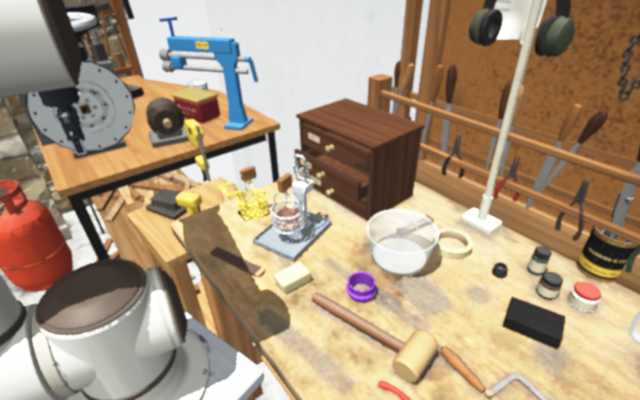

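View pics/top0.png

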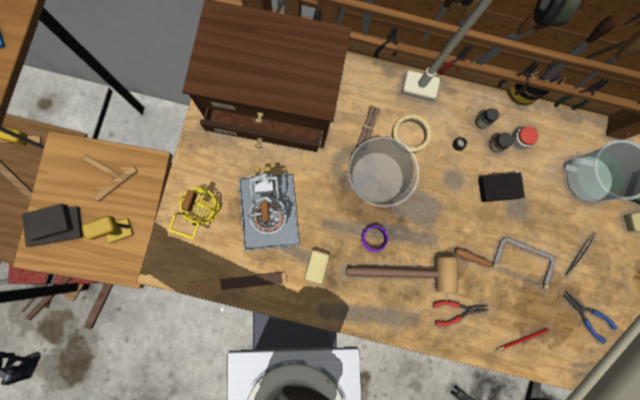

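```bash
python3 - <<'E'
from h import *
S=bot.camera("scene");T=bot.camera("top")
for n,a,b in [("grip",(283.9,182.9),(267,209.4)),("bar",(303.1,179.2),(263.6,180.2)),("floor",(290.4,223.5),(270.6,217.5)),("seat",(301.3,176.6),(260.8,177.2)),("pivot",(302,178),(263.2,175.7)),("stand",(307.5,225.2),(269.6,187.5)),("collet",(285.2,225.7),(268.4,218.7)),("bowl",(398.2,255.5),(378.7,176.6)),("other",(248.5,213.1),(200.1,209.1))]:
    p,e=tri([ray("scene",S,a),ray("top",T,b)]); print(n,p.round(4),np.round(e,4))
E
```

```text
grip [0.4707 0.0528 0.1704] [0.0043 0.0043]
bar [0.5415 0.0581 0.144 ] [0.0005 0.0005]
floor [0.4691 0.0487 0.0482] [0.0011 0.0011]
seat [0.5462 0.0652 0.1475] [0.0015 0.0015]
pivot [0.5485 0.062  0.1437] [0.0039 0.0039]
stand [ 0.5499  0.0558 -0.0109] [0.0016 0.0016]
collet [0.464  0.0574 0.041 ] [0.0031 0.0031]
bowl [ 0.5697 -0.2208  0.0055] [0.0035 0.0035]
other [ 0.4947  0.2332 -0.0094] [0.005 0.005]
```

Scene view: the wooden grip of the wire basket is at about (284,183), with the hooks near (301,177). The yellow look-alike is at (250,205), the bowl at (400,245) and the purple collet at (361,287). The top view agrees. I'll move to the free space between stand and bowl, so the wrist camera can look at the hooks from the side.

{"fn": "arm_command", "kwargs": {
  "series": [
    [-0.036, -0.032, -0.01, 0.146],
    [-0.072, -0.064, -0.02, 0.292],
    [-0.108, -0.097, -0.03, 0.438],
    [-0.144, -0.129, -0.04, 0.584],
    [-0.18, -0.161, -0.05, 0.73]
  ]
}}

```text
time: 1.95
ee_pos: [0.322, 0.2814, 0.2818]
tcp_rot: [180.0, -0.0, 114.0]
wrist_force: [0.7, -0.2, 1.2]
opening: 0.0849
grasp_force: 0.0
```

{"fn": "arm_command", "kwargs": {
  "series": [
    [-0.048, 0, 0, 0.146],
    [-0.097, 0, 0, 0.292],
    [-0.145, 0, 0, 0.438],
    [-0.193, 0, 0, 0.584],
    [-0.242, 0, 0, 0.73]
  ]
}}

```text
time: 2.45
ee_pos: [0.4219, 0.0607, 0.2816]
tcp_rot: [179.9, -0.0, 72.2]
wrist_force: [1.2, 0.9, -0.1]
opening: 0.0855
grasp_force: 0.0
```

{"fn": "arm_command", "kwargs": {
  "series": [
    [-0.027, 0.021, 0, 0.146],
    [-0.054, 0.042, 0, 0.292],
    [-0.081, 0.063, 0, 0.438],
    [-0.108, 0.084, 0, 0.584],
    [-0.135, 0.105, 0, 0.73]
  ]
}}

```text
time: 2.95
ee_pos: [0.4815, -0.0991, 0.2814]
tcp_rot: [180.0, -0.0, 30.3]
wrist_force: [0.5, 0.8, 0.2]
opening: 0.0855
grasp_force: 0.0
```

{"fn": "arm_command", "kwargs": {
  "series": [
    [0, 0, 0.02, 0.13],
    [0, 0, 0.05, 0.27],
    [0, 0, 0.08, 0.4],
    [0, 0, 0.11, 0.536],
    [0, 0, 0.11, 0.536]
  ]
}}

```text
time: 3.45
ee_pos: [0.4794, -0.0973, 0.1676]
tcp_rot: [-179.9, 0.3, -0.1]
wrist_force: [0.1, -0.0, 0.4]
opening: 0.0853
grasp_force: 0.0
```

```bash
python3 - <<'E'
from h import *
o=bot.get_obs(); c=bot.camera("wrist"); im=c["color"]; cv2.imwrite("pics/w1.png",im)
print(o["ee_pos"],o["tcp_rot"])
for t in ["basket_grip","basket_bar","basket_floor","hook_seat","hook_pivot","drip_stand","collet"]:
    print(t,[(np.round(m["location"],1).tolist(),round(m["confidence"],2)) for m in bot.mark_of("wrist",t)][:4])
np.save("w1.npy",np.r_[o["ee_pos"],o["tcp_rot"]])
cv2.imwrite("pics/w1c.png",cv2.resize(im[60:260,0:260],None,fx=3,fy=3,interpolation=cv2.INTER_CUBIC)[:600,:780])
E
```

```text
[ 0.47939187 -0.09733226  0.16762627] [-1.79934951e+02  3.31119371e-01 -1.33553178e-01]
basket_grip [([0.5, 193.3], 0.88)]
basket_bar [([87.4, 138.2], 0.72), ([167.9, 196.4], 0.7)]
basket_floor [([74.6, 163.9], 0.58), ([168.0, 195.1], 0.56)]
hook_seat [([84.4, 134.7], 0.67)]
hook_pivot [([84.3, 135.2], 0.93)]
drip_stand [([176.8, 115.8], 0.83)]
collet [([416.7, 227.0], 0.78), ([83.0, 133.9], 0.64), ([168.6, 195.9], 0.58)]
```

View pics/w1.png

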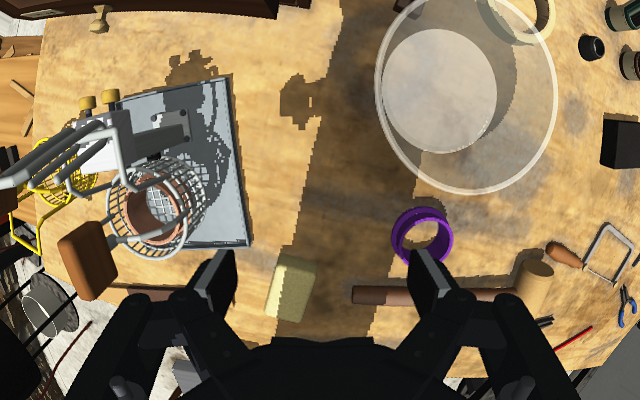

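The wrist view shows the stand and hooks at upper left (hooks about (10–130, 120–190)), the grip at (87,260) and the tray's right edge running from (230,75) to (250,245). I'll zoom in on the hooks.

View pics/w1c.png

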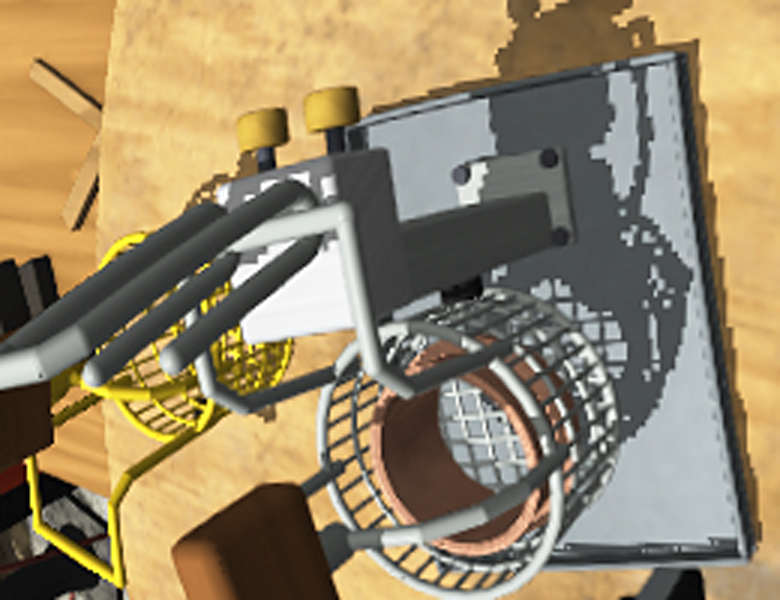

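```bash
cat >> h.py <<'E'
def onplane(r,n,d): o,v=r; return o+v*((d-np.dot(n,o))/np.dot(n,v))
E
python3 - <<'E'
from h import *
c=bot.camera("wrist"); w=np.load("w1.npy"); o={"ee_pos":w[:3],"tcp_rot":w[3:]}
r=lambda x,y: ray("wrist",c,(x/3,60+y/3),o)
z=np.array([0,0,1.])
a=onplane(r(682,55),z,.018); b=onplane(r(752,557),z,.018); print("tray back-right",a.round(4),"front-right",b.round(4))
u=(a-b)/np.linalg.norm(a-b); yaw=np.degrees(np.arctan2(u[1],u[0])); print("len",np.linalg.norm(a-b),"yaw",yaw)
ex=u; ey=np.array([-u[1],u[0],0])
org=b+ex*.148+ey*.068; print("origin",org)
org2=a-ex*.032+ey*.068; print(org2)
org=(org+org2)/2; org[2]=0
loc=lambda p: [np.dot(p-org,ex),np.dot(p-org,ey),p[2]]
for n,px,yo in [("ftipN",(172,360),-.014),("ftipF",(92,372),.014),("btipN",(75,348),-.014),("barN(crook)",(318,238),-.014),("barend corner",(345,212),-.028)]:
    p=onplane(r(*px),ey,np.dot(ey,org)+yo); print(n,np.round(loc(p),4))
for n,px in [("bar",(87.4,138.2)),("seat",(84.4,134.7))]:
    p=onplane(ray("wrist",c,px,o),ey,np.dot(ey,org)); print(n,np.round(loc(p),4))
S=bot.camera("scene");T=bot.camera("top")
p,e=tri([ray("scene",S,(301.3,176.6)),ray("top",T,(260.8,177.2)),ray("wrist",c,(84.4,134.7),o)]);print("seat",p,loc(p),e)
p,e=tri([ray("scene",S,(303.1,179.2)),ray("top",T,(263.6,180.2)),ray("wrist",c,(87.4,138.2),o)]);print("bar",p,loc(p),e)
p,e=tri([ray("scene",S,(283.9,182.9)),ray("top",T,(267,209.4)),ray("wrist",c,(87,260),o)]);print("grip",p,loc(p),e)
g=org+ex*-.075; print("grip pred",g)
E
```

```text
tray back-right [ 0.5804 -0.0077  0.018 ] front-right [ 0.406  -0.0205  0.018 ]
len 0.17482617822623034 yaw 4.190528693725676
origin [0.54868452 0.05814883 0.018     ]
[0.54352453 0.05777077 0.018     ]
ftipN [-0.0187 -0.014   0.192 ]
ftipF [-0.0183  0.014   0.1919]
btipN [-0.0105 -0.014   0.2138]
barN(crook) [-0.0053 -0.014   0.141 ]
barend corner [-0.0009 -0.028   0.1471]
bar [-0.0017  0.      0.1448]
seat [0.0011 0.     0.1473]
seat [0.54700239 0.06472078 0.14463607] [np.float64(0.001389507064143644), np.float64(0.006677295158219615), np.float64(0.1446360669054547)] [0.003285400652980263, 0.0009035605694612272, 0.003024454524777503]
bar [0.54293053 0.05879405 0.14309719] [np.float64(-0.0031045558631770547), np.float64(0.0010639494360523024), np.float64(0.14309718914256278)] [0.00012679114949387218, 0.001549407301964659, 0.0014586895512810885]
grip [0.47016924 0.05299266 0.17264366] [np.float64(-0.07609524603185923), np.float64(0.0005949824810904384), np.float64(0.17264366406996648)] [0.004274825764177573, 0.004783591343447604, 0.0019763138004874627]
grip pred [0.47130504 0.0524793  0.        ]
```

Intersecting the rays with the stand's known planes gives its origin at about (0.5455, 0.058) with yaw 4.2°. The prong tips fit a lean of about 14°. Next I'll go above the grip and check alignment.

{"fn": "arm_command", "kwargs": {
  "series": [
    [0, 0, -0.045, 0],
    [0, 0, -0.09, 0],
    [-0.009, -0.05, -0.09, -0.03],
    [-0.009, -0.1, -0.09, -0.075],
    [-0.009, -0.15, -0.09, -0.075]
  ]
}}

```text
time: 4.5
ee_pos: [0.4727, 0.0444, 0.262]
tcp_rot: [-179.6, -0.1, 5.1]
wrist_force: [0.0, -0.3, -0.6]
opening: 0.0857
grasp_force: 0.0
```

{"fn": "arm_command", "kwargs": {
  "series": [
    [0, 0, 0, 0],
    [0, 0, 0, 0],
    [0, 0, 0, 0],
    [0, 0, 0, 0],
    [0, 0, 0, 0]
  ]
}}

```text
time: 5.0
ee_pos: [0.473, 0.0417, 0.2613]
tcp_rot: [-179.6, 0.0, 4.9]
wrist_force: [-0.2, -0.3, -0.1]
opening: 0.0855
grasp_force: 0.0
```

```bash
python3 - <<'E'
from h import *
o=bot.get_obs(); c=bot.camera("wrist"); im=c["color"]; cv2.imwrite("pics/w2.png",im)
np.save("w2.npy",np.r_[o["ee_pos"],o["tcp_rot"]])
print(o["ee_pos"],o["tcp_rot"],o["wrist_force"])
S=bot.camera("scene")
for t,z in [("basket_grip",.175),("basket_bar",.145),("hook_pivot",.146),("basket_floor",.045),("bowl_floor",.005)]:
    for m in bot.mark_of("wrist",t)[:3]:
        p=onplane(ray("wrist",c,m["location"],o),np.array([0,0,1.]),z); print(t,np.round(m["location"],1),round(m["confidence"],2),p.round(4))
E
```

```text
[0.47304324 0.04173933 0.26130974] [-1.79617651e+02  1.39263979e-03  4.86745144e+00] [-0.24208258 -0.30017432 -0.1413533 ]
basket_grip [142.  143.1] 0.73 [0.5105 0.1971 0.175 ]
basket_grip [306.3 206.4] 0.67 [0.4675 0.0538 0.175 ]
basket_grip [312.3 105.1] 0.28 [0.5461 0.0552 0.175 ]
basket_bar [307.9 106.1] 0.89 [0.5444 0.0598 0.145 ]
basket_bar [146.  199.8] 0.59 [0.4482 0.2162 0.145 ]
hook_pivot [309.5 103.5] 0.97 [0.5467 0.0586 0.146 ]
basket_floor [193.8 126.3] 0.68 [0.5112 0.2037 0.045 ]
basket_floor [309.6 166.7] 0.62 [0.4706 0.0572 0.045 ]
basket_floor [308.3 102.1] 0.2 [0.5466 0.0646 0.045 ]
bowl_floor [507.7 113.9] 0.77 [ 0.5693 -0.2175  0.005 ]
bowl_floor [313.  166.1] 0.39 [0.4629 0.0539 0.005 ]
```

View pics/w2.png

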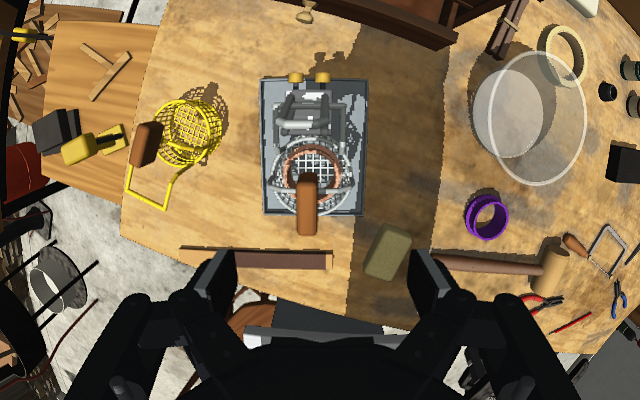

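The grip shows at (306,205), about 11 mm to the left of the tool's centre line. The yellow look-alike stays clear at (145,150). I'll shift over and descend.

{"fn": "arm_command", "kwargs": {
  "series": [
    [-0.002, -0.012, 0, 0.011],
    [-0.0025, -0.012, 0.01, 0.011],
    [-0.0025, -0.012, 0.03, 0.011],
    [-0.0025, -0.012, 0.05, 0.011],
    [-0.0025, -0.012, 0.05, 0.011]
  ],
  "hand": 0.055
}}

```text
time: 5.85
ee_pos: [0.469, 0.0452, 0.2084]
tcp_rot: [-179.2, 0.2, 5.1]
wrist_force: [0.3, -0.0, -0.2]
opening: 0.0552
grasp_force: 0.0
```

```bash
python3 - <<'E'
from h import *
o=bot.get_obs(); c=bot.camera("wrist"); im=c["color"]; cv2.imwrite("pics/w3.png",im[100:350,160:480])
print(o["ee_pos"],o["tcp_rot"],o["opening"])
for t,z in [("basket_grip",.175),("basket_bar",.145),("hook_pivot",.146)]:
    for m in bot.mark_of("wrist",t)[:3]:
        p=onplane(ray("wrist",c,m["location"],o),np.array([0,0,1.]),z); print(t,np.round(m["location"],1),round(m["confidence"],2),p.round(4))
# grip corners by colour
hsv=cv2.cvtColor(im,cv2.COLOR_BGR2HSV); m=((hsv[...,0]<15)&(hsv[...,1]>110)).astype(np.uint8); m[:,:270]=0;m[:,350:]=0;m[:150]=0;m[290:]=0
n,l,s,ce=cv2.connectedComponentsWithStats(m); i=1+np.argsort(-s[1:,4])[:3]; print(s[i],ce[i].round(1))
E
```

```text
[0.46903759 0.04519418 0.20838891] [-179.20255829    0.24797199    5.07646183] 0.05518123756229785
basket_grip [312.5 225.9] 0.85 [0.47   0.0512 0.175 ]
basket_grip [118.3 146.6] 0.61 [0.5121 0.1875 0.175 ]
basket_bar [312.5 101.5] 0.79 [0.5447 0.0586 0.145 ]
basket_bar [123.5 212. ] 0.76 [0.4505 0.2118 0.145 ]
hook_pivot [312.6  99.3] 0.8 [0.5461 0.0586 0.146 ]
[[ 284  150   61  118 2761]
 [ 343  168    6   19   43]
 [ 286  157    6    8   22]] [[310.3 214.6]
 [346.4 176.2]
 [289.1 161.1]]
```

View pics/w3.png

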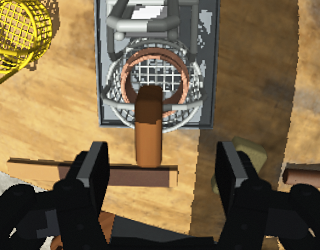

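The grip is at full-image (310,215), ahead of and slightly left of the finger gap. The y shift fell short, so I'll let the arm settle and read the joints.

{"fn": "arm_command", "kwargs": {
  "series": [
    [0, -0.007, 0, 0.0],
    [0, -0.007, 0, 0.0],
    [0, -0.007, 0, 0],
    [0, -0.007, 0, 0],
    [0, -0.007, 0, 0]
  ]
}}

```text
time: 6.55
ee_pos: [0.47, 0.0484, 0.2115]
tcp_rot: [-179.0, 0.0, 5.4]
wrist_force: [-0.3, -0.1, -0.5]
opening: 0.0553
grasp_force: 0.0
```

```bash
python3 - <<'E'
from h import *
o=bot.get_obs(); print({k:np.round(v,4).tolist() for k,v in o.items()})
E
```

```text
{'time': 6.55, 'q': [5.3021, -5.9718, -3.0012, 92.9793, 0.9578, 179.9428], 'qd': [-0.1088, 0.0107, 0.0032, -0.0833, 0.1644, -0.035], 'joint_efforts': [0.0284, -40.1629, 46.7869, 0.0039, 0.0551, -0.0], 'ee_pos': [0.47, 0.0484, 0.2115], 'tcp_rot': [-179.0422, 0.0078, 5.3593], 'wrist_force': [-0.3021, -0.0929, -0.5387], 'torque': [-0.0785, 0.029, 0.0197], 'grasp_force': 0.0, 'opening': 0.0553}
```

Joint 6 is at its limit (yaw = q1+180−q6), so the half-turned grasp at yaw 184.2° is needed. I'll raise the tool and turn it back the other way.

{"fn": "arm_command", "kwargs": {
  "series": [
    [0, 0, -0.04, -0.146],
    [0, 0, -0.06, -0.292],
    [0, 0, -0.06, -0.438],
    [0, 0, -0.06, -0.584],
    [0, 0, -0.06, -0.73]
  ]
}}

```text
time: 7.05
ee_pos: [0.4702, 0.0474, 0.2716]
tcp_rot: [-179.3, -0.6, 47.5]
wrist_force: [0.1, 0.7, 0.2]
opening: 0.0549
grasp_force: 0.0
```

{"fn": "arm_command", "kwargs": {
  "series": [
    [0, 0, 0, -0.146],
    [0, 0, 0, -0.292],
    [0, 0, 0, -0.438],
    [0, 0, 0, -0.584],
    [0, 0, 0, -0.73]
  ]
}}

```text
time: 7.55
ee_pos: [0.4701, 0.0474, 0.2715]
tcp_rot: [-179.9, -1.0, 89.4]
wrist_force: [-0.1, -0.3, 0.5]
opening: 0.0554
grasp_force: 0.0
```

{"fn": "arm_command", "kwargs": {
  "series": [
    [0, 0, 0, -0.146],
    [0, 0, 0, -0.292],
    [0, 0, 0, -0.438],
    [0, 0, 0, -0.584],
    [0, 0, 0, -0.73]
  ]
}}

```text
time: 8.05
ee_pos: [0.4701, 0.0474, 0.2715]
tcp_rot: [179.4, -0.8, 131.2]
wrist_force: [-1.0, -0.1, -0.4]
opening: 0.0551
grasp_force: 0.0
```

{"fn": "arm_command", "kwargs": {
  "series": [
    [0, 0, 0, -0.146],
    [0, 0, 0, -0.292],
    [0, 0, 0, -0.438],
    [0, 0, 0, -0.584],
    [0, 0, 0, -0.73]
  ]
}}

```text
time: 8.55
ee_pos: [0.4701, 0.0474, 0.2715]
tcp_rot: [179.1, -0.2, 173.0]
wrist_force: [0.8, -0.3, -0.0]
opening: 0.0551
grasp_force: 0.0
```

```bash
python3 - <<'E'
from h import *
o=bot.get_obs(); print({k:np.round(o[k],4).tolist() for k in ["q","ee_pos","tcp_rot"]})
E
```

```text
{'q': [5.178, -4.5083, 5.0693, 99.5912, 0.9588, 12.1729], 'ee_pos': [0.4701, 0.0474, 0.2715], 'tcp_rot': [179.0656, -0.2154, 173.0067]}
```

{"fn": "arm_command", "kwargs": {
  "series": [
    [0, 0.002, 0, -0.1],
    [0.0005, 0.0035, 0.01, -0.195],
    [0.0005, 0.0035, 0.03, -0.195],
    [0.0005, 0.0035, 0.05, -0.195],
    [0.0005, 0.0035, 0.05, -0.195]
  ]
}}

```text
time: 9.05
ee_pos: [0.469, 0.0517, 0.2192]
tcp_rot: [179.0, -0.2, -176.2]
wrist_force: [-0.1, 0.5, -0.1]
opening: 0.0552
grasp_force: 0.0
```

```bash
python3 - <<'E'
from h import *
o=bot.get_obs(); c=bot.camera("wrist"); im=c["color"]; cv2.imwrite("pics/w4.png",im)
print({k:np.round(o[k],4).tolist() for k in ["q","ee_pos","tcp_rot"]})
for t,z in [("basket_grip",.175),("basket_bar",.145),("hook_pivot",.146)]:
    for m in bot.mark_of("wrist",t)[:3]:
        p=onplane(ray("wrist",c,m["location"],o),np.array([0,0,1.]),z); print(t,np.round(m["location"],1),round(m["confidence"],2),p.round(4))
E
```

```text
{'q': [5.7099, -5.7153, -1.9089, 94.0201, 0.9578, 1.8736], 'ee_pos': [0.469, 0.0517, 0.2192], 'tcp_rot': [179.0497, -0.2449, -176.1634]}
basket_grip [323.6 221.2] 0.57 [0.4695 0.0533 0.175 ]
basket_grip [494.8 244.3] 0.57 [0.4832 0.1867 0.175 ]
basket_grip [127.5 228.9] 0.48 [ 0.4877 -0.0947  0.175 ]
basket_bar [515.9 164.8] 0.82 [0.4247 0.2123 0.145 ]
basket_bar [325.8 290.7] 0.76 [0.5457 0.061  0.145 ]
hook_pivot [327.4 292. ] 0.78 [0.5463 0.0624 0.146 ]
```

View pics/w4.png

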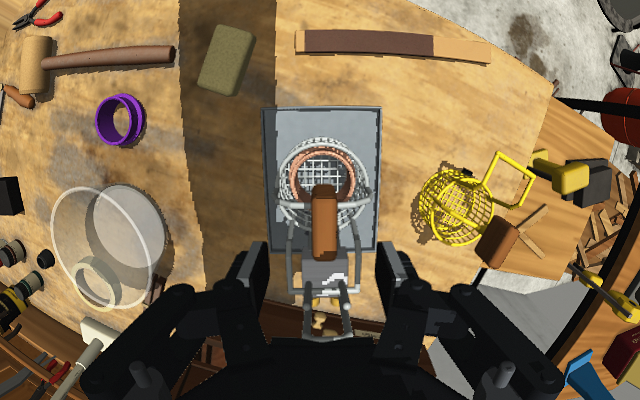

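The grip at (323,222) is centred between the fingers (gap centre about 321) and parallel to them. I'll descend and close lightly.

{"fn": "arm_command", "kwargs": {
  "series": [
    [-0.0007, 0, 0.018, 0],
    [-0.0007, 0, 0.036, 0],
    [-0.0007, 0, 0.05, 0],
    [-0.0007, 0, 0.06, 0],
    [-0.0007, 0, 0.06, 0]
  ]
}}

```text
time: 9.75
ee_pos: [0.4701, 0.0528, 0.1606]
tcp_rot: [179.0, -0.1, -176.2]
wrist_force: [0.3, -0.0, 0.2]
opening: 0.0548
grasp_force: 0.0
```

{"fn": "arm_command", "kwargs": {
  "series": [
    [0, 0, 0, 0],
    [0, 0, 0, 0],
    [0, 0, 0, 0],
    [0, 0, 0, 0],
    [0, 0, 0, 0]
  ],
  "hand": 0.012,
  "grip_force": 25
}}

```text
time: 10.25
ee_pos: [0.4708, 0.0527, 0.1623]
tcp_rot: [179.1, 0.0, -176.2]
wrist_force: [-1.1, -2.4, 6.3]
opening: 0.0156
grasp_force: 24.8
```

{"fn": "arm_command", "kwargs": {
  "series": [
    [0, 0, 0, 0],
    [0, 0, 0, 0],
    [0, 0, 0, 0],
    [0, 0, 0, 0],
    [0, 0, 0, 0]
  ]
}}

```text
time: 10.75
ee_pos: [0.4707, 0.0527, 0.1623]
tcp_rot: [179.1, 0.0, -176.2]
wrist_force: [-1.0, -1.4, 5.7]
opening: 0.0155
grasp_force: 24.8
```

Grasped: the opening is 15.5 mm and the arm yields about 2 mm with 6 N of upward force. I'll firm the grip, relieve the preload and start up the 14° lean.

{"fn": "arm_command", "kwargs": {
  "series": [
    [0, 0, 0, 0],
    [0, 0, 0, 0],
    [0, 0, -0.001, 0],
    [0, 0, -0.002, 0],
    [0, 0, -0.002, 0]
  ],
  "grip_force": 60
}}

```text
time: 11.25
ee_pos: [0.4704, 0.0528, 0.1633]
tcp_rot: [179.0, -0.1, -176.2]
wrist_force: [0.3, -0.9, -1.8]
opening: 0.0149
grasp_force: 58.8
```

{"fn": "arm_command", "kwargs": {
  "series": [
    [0.0003, 0, -0.001, 0],
    [0.0005, 0, -0.002, 0],
    [0.0007, 0, -0.003, 0],
    [0.001, 0, -0.004, 0],
    [0.001, 0, -0.004, 0]
  ]
}}

```text
time: 11.75
ee_pos: [0.4695, 0.0527, 0.1677]
tcp_rot: [179.0, -0.0, -176.2]
wrist_force: [0.8, -0.3, -2.4]
opening: 0.0151
grasp_force: 58.8
```

{"fn": "arm_command", "kwargs": {
  "series": [
    [0.0004, 0, -0.0016, 0],
    [0.0008, 0, -0.0032, 0],
    [0.0012, 0, -0.0048, 0],
    [0.0016, 0, -0.0064, 0],
    [0.002, 0, -0.008, 0]
  ]
}}

```text
time: 12.25
ee_pos: [0.4676, 0.0524, 0.1757]
tcp_rot: [179.0, -0.0, -176.2]
wrist_force: [-0.2, 0.1, -2.2]
opening: 0.0148
grasp_force: 58.8
```

{"fn": "arm_command", "kwargs": {
  "series": [
    [0.0004, 0, -0.0016, 0],
    [0.0008, 0, -0.0032, 0],
    [0.0012, 0, -0.0048, 0],
    [0.0016, 0, -0.0064, 0],
    [0.002, 0, -0.008, 0]
  ]
}}

```text
time: 12.75
ee_pos: [0.4656, 0.0521, 0.1837]
tcp_rot: [179.0, -0.0, -176.2]
wrist_force: [0.3, 0.1, -3.5]
opening: 0.0153
grasp_force: 58.8
```

{"fn": "arm_command", "kwargs": {
  "series": [
    [0.0004, 0, -0.0016, 0],
    [0.0008, 0, -0.0032, 0],
    [0.0012, 0, -0.0048, 0],
    [0.0016, 0, -0.0064, 0],
    [0.002, 0, -0.008, 0]
  ]
}}

```text
time: 13.25
ee_pos: [0.4636, 0.0518, 0.1916]
tcp_rot: [179.0, -0.0, -176.2]
wrist_force: [-0.1, 0.2, -2.1]
opening: 0.0149
grasp_force: 58.8
```

```bash
python3 - <<'E'
from h import *
F=[];P=[]
for i in range(6):
    c=bot.camera("scene"); o=bot.get_obs(); F.append(np.r_[o["wrist_force"],o["torque"]]);P.append(o["ee_pos"])
print(np.mean(F,0).round(2),np.std(F,0).round(2),np.mean(P,0).round(4))
E
```

```text
[ 0.44 -0.39 -2.45  0.   -0.   -0.  ] [0.5  0.26 0.46 0.02 0.03 0.03] [0.4636 0.0519 0.1916]
```

Side force is nearly zero, so the lean is right. I'll continue.

{"fn": "arm_command", "kwargs": {
  "series": [
    [0.0004, 0, -0.0016, 0],
    [0.0008, 0, -0.0032, 0],
    [0.0012, 0, -0.0048, 0],
    [0.0016, 0, -0.0064, 0],
    [0.002, 0, -0.008, 0]
  ]
}}

```text
time: 14.05
ee_pos: [0.4616, 0.0516, 0.1997]
tcp_rot: [179.0, -0.0, -176.2]
wrist_force: [-0.4, -0.2, -2.4]
opening: 0.0151
grasp_force: 58.8
```

```bash
cat > f.py <<'E'
from h import *
F=[];P=[]
for i in range(5):
    c=bot.camera("scene"); o=bot.get_obs(); F.append(np.r_[o["wrist_force"],o["torque"]]);P.append(o["ee_pos"])
print(np.mean(F,0).round(2),np.std(F,0).round(2),np.mean(P,0).round(4))
E
python3 f.py
```

```text
[-0.05 -0.29 -2.68 -0.   -0.   -0.03] [0.52 0.71 0.6  0.03 0.04 0.03] [0.4617 0.0516 0.1997]
```

{"fn": "arm_command", "kwargs": {
  "series": [
    [0.0004, 0, -0.0016, 0],
    [0.0008, 0, -0.0032, 0],
    [0.0012, 0, -0.0048, 0],
    [0.0016, 0, -0.0064, 0],
    [0.002, 0, -0.008, 0]
  ]
}}

```text
time: 14.8
ee_pos: [0.4596, 0.0513, 0.2077]
tcp_rot: [179.0, -0.0, -176.2]
wrist_force: [-0.1, -0.1, -1.7]
opening: 0.0151
grasp_force: 58.8
```

```bash
python3 f.py
```

```text
[ 0.01 -0.02 -2.75 -0.04  0.02  0.01] [0.21 0.36 0.54 0.01 0.02 0.03] [0.4597 0.0513 0.2077]
```

{"fn": "arm_command", "kwargs": {
  "series": [
    [0.0004, 0, -0.0016, 0],
    [0.0008, 0, -0.0032, 0],
    [0.0012, 0, -0.0048, 0],
    [0.0016, 0, -0.0064, 0],
    [0.002, 0, -0.008, 0]
  ]
}}

```text
time: 15.55
ee_pos: [0.4576, 0.0511, 0.2157]
tcp_rot: [179.0, -0.0, -176.2]
wrist_force: [-0.2, -0.7, -2.2]
opening: 0.015
grasp_force: 58.8
```

{"fn": "arm_command", "kwargs": {
  "series": [
    [0.0004, 0, -0.0016, 0],
    [0.0008, 0, -0.0032, 0],
    [0.0012, 0, -0.0048, 0],
    [0.0016, 0, -0.0064, 0],
    [0.002, 0, -0.008, 0]
  ]
}}

```text
time: 16.05
ee_pos: [0.4556, 0.0508, 0.2237]
tcp_rot: [179.0, -0.0, -176.2]
wrist_force: [0.3, -0.9, -2.4]
opening: 0.0152
grasp_force: 58.8
```

{"fn": "arm_command", "kwargs": {
  "series": [
    [0.0004, 0, -0.0016, 0],
    [0.0008, 0, -0.0032, 0],
    [0.0012, 0, -0.0048, 0],
    [0.0016, 0, -0.0064, 0],
    [0.002, 0, -0.008, 0]
  ]
}}

```text
time: 16.55
ee_pos: [0.4537, 0.0505, 0.2317]
tcp_rot: [179.0, -0.0, -176.2]
wrist_force: [-0.6, 0.5, -3.2]
opening: 0.0151
grasp_force: 58.8
```

```bash
python3 f.py
```

```text
[-0.06  0.23 -2.71 -0.06  0.    0.01] [0.73 0.23 0.2  0.02 0.02 0.03] [0.4537 0.0505 0.2317]
```

{"fn": "arm_command", "kwargs": {
  "series": [
    [0.006, 0, 0, 0],
    [0.014, 0, -0.002, 0],
    [0.024, 0, -0.004, 0],
    [0.036, 0, -0.008, 0],
    [0.05, 0, -0.012, 0]
  ]
}}

```text
time: 17.3
ee_pos: [0.4027, 0.0469, 0.244]
tcp_rot: [179.0, -0.0, -176.2]
wrist_force: [-0.3, -0.4, -2.8]
opening: 0.0153
grasp_force: 58.8
```

{"fn": "arm_command", "kwargs": {
  "series": [
    [0.012, 0, -0.008, 0],
    [0.022, 0, -0.016, 0],
    [0.03, 0, -0.024, 0],
    [0.03, 0, -0.03, 0],
    [0.03, 0, -0.03, 0]
  ]
}}

```text
time: 17.8
ee_pos: [0.3744, 0.0445, 0.2747]
tcp_rot: [179.0, 0.1, -176.2]
wrist_force: [0.4, 0.4, -2.6]
opening: 0.015
grasp_force: 58.8
```

```bash
python3 - <<'E'
from h import *
o=bot.get_obs(); c=bot.camera("wrist"); S=bot.camera("scene");T=bot.camera("top")
cv2.imwrite("pics/s5.png",np.hstack([S["color"][100:340,200:500],c["color"][60:300,200:500]]))
print(o["ee_pos"],o["tcp_rot"],o["wrist_force"])
for t in ["bowl_floor","basket_floor","collet","basket_bar"]:
    for n in ["wrist","scene","top"]: print(t,n,[(np.round(m["location"],1).tolist(),round(m["confidence"],2)) for m in bot.mark_of(n,t)][:3])
E
```

```text
[0.37440943 0.04450646 0.27465029] [ 1.79036265e+02  7.53336955e-02 -1.76165500e+02] [ 0.43339047  0.40838403 -2.61582398]
bowl_floor wrist [([156.5, 265.0], 0.69)]
bowl_floor scene [([398.8, 253.8], 0.81)]
bowl_floor top [([378.6, 176.2], 0.98)]
basket_floor wrist [([426.8, 244.6], 0.91), ([318.5, 187.6], 0.86)]
basket_floor scene [([259.0, 206.0], 0.78), ([251.0, 211.7], 0.77), ([304.2, 224.8], 0.69)]
basket_floor top [([199.7, 206.2], 0.68)]
collet wrist [([155.7, 176.2], 0.86)]
collet scene [([397.7, 256.3], 0.73), ([360.7, 294.0], 0.64), ([257.3, 210.6], 0.63)]
collet top [([375.9, 237.7], 0.5)]
basket_bar wrist [([324.5, 338.0], 0.86), ([480.2, 231.0], 0.72), ([325.4, 261.3], 0.58)]
basket_bar scene [([224.8, 191.3], 0.84), ([275.0, 155.7], 0.66)]
basket_bar top []
```

View pics/s5.png

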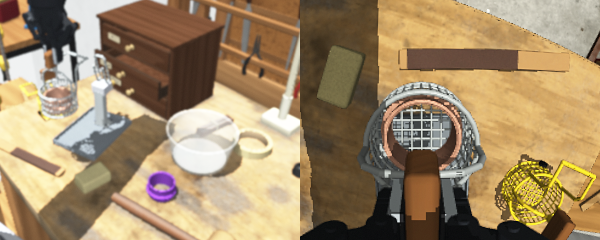

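Basket is off the hooks with the collet inside (crop right half: copper ring at about (425,135)). Fixing the bowl centre.

```bash
python3 - <<'E'
from h import *
o=bot.get_obs(); c=bot.camera("wrist");S=bot.camera("scene");T=bot.camera("top"); z=np.array([0,0,1.])
rs=[ray("scene",S,(398.5,254.6)),ray("top",T,(378.65,176.4)),ray("wrist",c,(156.5,265),o)]
print([onplane(r,z,.005).round(4) for r in rs], tri(rs)[0])
p=o["ee_pos"]; print(p)
for b in ([.5695,-.2185],): 
    d=np.r_[b,p[2]]-p; Rt=R.from_euler('xyz',o["tcp_rot"],degrees=True); print(Rt.inv().apply(d).round(4))
# rim circle check in top view (rim z=.088)
g=cv2.medianBlur(cv2.cvtColor(T["color"],cv2.COLOR_BGR2GRAY),3)
h=cv2.HoughCircles(g,cv2.HOUGH_GRADIENT,1,60,param1=80,param2=20,minRadius=30,maxRadius=42)
for q in (h[0] if h is not None else []): print(q,onplane(ray("top",T,q[:2]),z,.088).round(4))
E
```

```text
[array([ 0.5707, -0.2174,  0.005 ]), array([ 0.5725, -0.2236,  0.005 ]), array([ 0.5697, -0.2198,  0.005 ])] [ 0.57031772 -0.22022591  0.00626609]
[0.37395215 0.04446944 0.27356537]
[-0.1775 -0.2754 -0.0047]
[383.5 171.5  35.9] [ 0.5681 -0.2184  0.088 ]
[628.5 165.5  31.4] [ 0.574  -0.8113  0.088 ]
```

{"fn": "arm_command", "kwargs": {
  "series": [
    [-0.002, -0.02, -0.002, 0],
    [-0.007, -0.05, -0.003, 0],
    [-0.015, -0.08, -0.004, 0],
    [-0.023, -0.115, -0.005, 0],
    [-0.03, -0.15, -0.005, 0]
  ]
}}

```text
time: 19.2
ee_pos: [0.4142, -0.1046, 0.2762]
tcp_rot: [179.0, 0.0, -176.1]
wrist_force: [0.4, 0.4, -2.6]
opening: 0.0149
grasp_force: 59.0
```

{"fn": "arm_command", "kwargs": {
  "series": [
    [-0.01, -0.035, 0, 0],
    [-0.025, -0.07, 0, 0],
    [-0.045, -0.1, 0, 0],
    [-0.065, -0.12, 0, 0],
    [-0.085, -0.125, 0, 0]
  ]
}}

```text
time: 19.7
ee_pos: [0.5078, -0.2245, 0.2731]
tcp_rot: [179.0, -0.1, -176.3]
wrist_force: [0.3, 0.1, -2.1]
opening: 0.0148
grasp_force: 59.0
```

{"fn": "arm_command", "kwargs": {
  "series": [
    [-0.02, 0, 0, 0],
    [-0.04, 0, 0, 0],
    [-0.055, 0, 0, 0],
    [-0.062, 0, 0, 0],
    [-0.062, 0, 0, 0]
  ]
}}

```text
time: 20.2
ee_pos: [0.5694, -0.218, 0.2731]
tcp_rot: [179.0, -0.1, -176.1]
wrist_force: [0.2, 0.3, -2.5]
opening: 0.015
grasp_force: 59.1
```

```bash
python3 - <<'E'
from h import *
o=bot.get_obs(); c=bot.camera("wrist");S=bot.camera("scene"); z=np.array([0,0,1.])
cv2.imwrite("pics/s6.png",np.hstack([S["color"][100:340,250:550],c["color"][100:340,150:450]]))
p=o["ee_pos"]; print(p,o["tcp_rot"],o["wrist_force"],o["opening"])
for t,zz in [("bowl_floor",.005),("basket_floor",p[2]-.1175),("collet",p[2]-.116)]:
    for n,cc in [("wrist",c),("scene",S)]:
        for m in bot.mark_of(n,t)[:2]: print(t,n,np.round(m["location"],1),round(m["confidence"],2),onplane(ray(n,cc,m["location"],o),z,zz).round(4))
E
```

```text
[ 0.56942323 -0.21798494  0.27310543] [ 1.79013121e+02 -9.20134545e-02 -1.76132212e+02] [ 0.17494782  0.30839168 -2.54846591] 0.015024648132249345
bowl_floor wrist [316.5 156.5] 0.87 [ 0.5691 -0.221   0.005 ]
bowl_floor scene [398.4 256.1] 0.77 [ 0.5656 -0.2197  0.005 ]
basket_floor wrist [573.6 142.5] 0.63 [0.4972 0.0584 0.1556]
basket_floor wrist [318.8 184.9] 0.59 [ 0.5662 -0.2192  0.1556]
basket_floor scene [404.3 206. ] 0.78 [ 0.5659 -0.218   0.1556]
basket_floor scene [251.5 211.9] 0.59 [0.3492 0.0491 0.1556]
collet wrist [336.   45.2] 0.9 [ 0.4456 -0.213   0.1571]
collet wrist [563.3 181.8] 0.56 [0.5428 0.0521 0.1571]
collet scene [399.5 205.9] 0.86 [ 0.558  -0.2099  0.1571]
collet scene [361.9 292.8] 0.68 [ 0.289  -0.2776  0.1571]
```

View pics/s6.png

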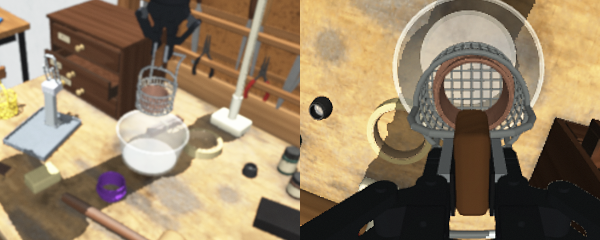

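The basket hangs centred over the bowl (bowl floor (0.569,−0.220), basket floor (0.566,−0.2185)), with the collet inside. Lowering now, compensating for the slight tool tilt.

{"fn": "arm_command", "kwargs": {
  "series": [
    [-0.001, -0.001, 0.01, 0],
    [-0.002, -0.002, 0.03, 0],
    [-0.002, -0.003, 0.052, 0],
    [-0.002, -0.0035, 0.07, 0],
    [-0.002, -0.0035, 0.08, 0]
  ]
}}

```text
time: 21.1
ee_pos: [0.5703, -0.2199, 0.1913]
tcp_rot: [179.0, -0.2, -176.2]
wrist_force: [0.6, 1.1, -1.9]
opening: 0.0149
grasp_force: 59.1
```

{"fn": "arm_command", "kwargs": {
  "series": [
    [0, 0, 0.015, 0],
    [0, 0, 0.03, 0],
    [0, 0, 0.042, 0],
    [0, 0, 0.052, 0],
    [0, 0, 0.056, 0]
  ]
}}

```text
time: 21.6
ee_pos: [0.5706, -0.2191, 0.1367]
tcp_rot: [179.0, -0.1, -176.2]
wrist_force: [-0.4, -0.2, -1.9]
opening: 0.0153
grasp_force: 59.0
```

{"fn": "arm_command", "kwargs": {
  "series": [
    [0, 0, 0.002, 0],
    [0, 0, 0.004, 0],
    [0, 0, 0.006, 0],
    [0, 0, 0.008, 0],
    [0, 0, 0.008, 0]
  ]
}}

```text
time: 22.1
ee_pos: [0.5709, -0.2191, 0.1297]
tcp_rot: [179.0, -0.0, -176.2]
wrist_force: [0.2, -0.0, -3.1]
opening: 0.0149
grasp_force: 59.1
```

```bash
python3 f.py
```

```text
[-0.17 -0.31 -2.13 -0.03 -0.   -0.01] [0.12 0.14 0.45 0.01 0.03 0.02] [ 0.571  -0.2191  0.13  ]
```

{"fn": "arm_command", "kwargs": {
  "series": [
    [0, 0, 0.001, 0],
    [0, 0, 0.002, 0],
    [0, 0, 0.003, 0],
    [0, 0, 0.004, 0],
    [0, 0, 0.005, 0]
  ]
}}

```text
time: 22.85
ee_pos: [0.5709, -0.219, 0.1247]
tcp_rot: [179.0, -0.0, -176.2]
wrist_force: [-0.1, -0.3, -2.3]
opening: 0.0148
grasp_force: 59.1
```

{"fn": "arm_command", "kwargs": {
  "series": [
    [0, 0, 0.0005, 0],
    [0, 0, 0.001, 0],
    [0, 0, 0.0015, 0],
    [0, 0, 0.002, 0],
    [0, 0, 0.002, 0]
  ]
}}

```text
time: 23.35
ee_pos: [0.571, -0.2189, 0.1233]
tcp_rot: [179.0, -0.0, -176.2]
wrist_force: [-0.6, 0.7, 0.4]
opening: 0.015
grasp_force: 59.5
```

```bash
python3 f.py
```

```text
[-0.35  0.93  2.54  0.17  0.14 -0.04] [0.34 0.23 0.59 0.03 0.02 0.05] [ 0.5711 -0.219   0.1233]
```

Contact is made gently at z = 0.1233, carrying about 5 N. I'll ease the grip and release.

{"fn": "arm_command", "kwargs": {
  "series": [
    [0, 0, 0, 0],
    [0, 0, 0, 0],
    [0, 0, 0, 0],
    [0, 0, 0, 0],
    [0, 0, 0, 0]
  ],
  "hand": 0.015,
  "grip_force": 20
}}

```text
time: 24.1
ee_pos: [0.5711, -0.219, 0.1232]
tcp_rot: [179.1, 0.0, -176.2]
wrist_force: [-0.8, 1.9, 5.7]
opening: 0.0155
grasp_force: 50.1
```

{"fn": "arm_command", "kwargs": {
  "series": [
    [0, 0, 0, 0],
    [0, 0, 0, 0],
    [0, 0, 0, 0],
    [0, 0, 0, 0],
    [0, 0, 0, 0]
  ],
  "hand": 0.05
}}

```text
time: 24.6
ee_pos: [0.5709, -0.219, 0.1227]
tcp_rot: [179.0, -0.0, -176.2]
wrist_force: [0.0, -0.3, 0.2]
opening: 0.0498
grasp_force: 0.0
```

```bash
python3 - <<'E'
from h import *
o=bot.get_obs(); c=bot.camera("wrist");S=bot.camera("scene"); z=np.array([0,0,1.])
cv2.imwrite("pics/s7.png",np.hstack([S["color"][130:330,300:500],c["color"][60:260,200:450]]))
p=o["ee_pos"]; print(p,o["wrist_force"],o["opening"],o["grasp_force"])
for t,zz in [("bowl_floor",.005),("basket_floor",.005),("basket_grip",.135),("collet",.007)]:
    for n,cc in [("wrist",c),("scene",S)]:
        for m in bot.mark_of(n,t)[:2]: print(t,n,np.round(m["location"],1),round(m["confidence"],2),onplane(ray(n,cc,m["location"],o),z,zz).round(4))
E
```

```text
[ 0.57087686 -0.21903425  0.12267884] [ 0.02079092 -0.26132253  0.16299737] 0.049760378413431984 0.0
bowl_floor wrist [318.6 187.8] 0.55 [ 0.5705 -0.2203  0.005 ]
bowl_floor scene [397.4 255.8] 0.69 [ 0.5651 -0.2172  0.005 ]
basket_floor wrist [321.7 186.2] 0.66 [ 0.5689 -0.2177  0.005 ]
basket_floor wrist [637.2 159.8] 0.66 [0.4995 0.2139 0.005 ]
basket_floor scene [252.4 209.5] 0.86 [0.4979 0.2245 0.005 ]
basket_floor scene [396.  254.2] 0.81 [ 0.5684 -0.2116  0.005 ]
basket_grip wrist [325.4 263.3] 0.75 [ 0.5704 -0.2179  0.135 ]
basket_grip scene [403.5 210.1] 0.93 [ 0.5779 -0.2124  0.135 ]
basket_grip scene [245.6 172.1] 0.68 [0.4925 0.2222 0.135 ]
collet wrist [322.9 190.8] 0.17 [ 0.5724 -0.2164  0.007 ]
collet scene [396.2 254.4] 0.68 [ 0.5659 -0.2133  0.007 ]
```

View pics/s7.png

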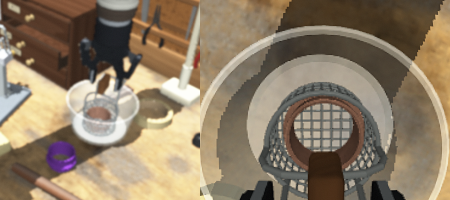

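Released: the basket sits centred within the bowl floor (wrist crop about (325,125)) with the collet inside. I'll withdraw straight up.

{"fn": "arm_command", "kwargs": {
  "series": [
    [0, 0, -0.006, 0],
    [0, 0, -0.016, 0],
    [0, 0.001, -0.03, 0],
    [0, 0.001, -0.05, 0],
    [0, 0.001, -0.07, 0]
  ]
}}

```text
time: 25.6
ee_pos: [0.571, -0.2191, 0.1949]
tcp_rot: [179.1, 0.0, -176.2]
wrist_force: [0.4, -0.0, 0.2]
opening: 0.0502
grasp_force: 0.0
```

{"fn": "arm_command", "kwargs": {
  "series": [
    [0, 0, -0.025, 0],
    [0, 0, -0.05, 0],
    [0, 0, -0.07, 0],
    [0, 0, -0.08, 0],
    [0, 0, -0.08, 0]
  ]
}}

```text
time: 26.1
ee_pos: [0.5716, -0.2206, 0.2749]
tcp_rot: [179.1, 0.1, -176.2]
wrist_force: [-0.7, -0.7, -0.4]
opening: 0.0498
grasp_force: 0.0
```

```bash
python3 - <<'E'
from h import *
o=bot.get_obs(); c=bot.camera("wrist");S=bot.camera("scene"); z=np.array([0,0,1.])
cv2.imwrite("pics/s8.png",np.hstack([S["color"][130:330,300:500],c["color"][100:300,200:450]]))
p=o["ee_pos"]; print(p,o["time"])
for t,zz in [("bowl_floor",.005),("basket_floor",.005),("basket_grip",.135),("collet",.007)]:
    for n,cc in [("wrist",c),("scene",S)]:
        for m in bot.mark_of(n,t)[:2]: print(t,n,np.round(m["location"],1),round(m["confidence"],2),onplane(ray(n,cc,m["location"],o),z,zz).round(4))
E
```

```text
[ 0.57158845 -0.22063249  0.2748789 ] 26.1
bowl_floor wrist [320.2 155.2] 0.61 [ 0.5705 -0.2192  0.005 ]
basket_floor wrist [573.4 143.1] 0.89 [0.5044 0.2201 0.005 ]
basket_floor wrist [319.3 154.5] 0.71 [ 0.5696 -0.2204  0.005 ]
basket_floor scene [250.7 212.6] 0.9 [0.4838 0.2171 0.005 ]
basket_floor scene [398.3 253.4] 0.78 [ 0.5744 -0.2149  0.005 ]
basket_grip wrist [626.9 162.4] 0.87 [0.5089 0.2169 0.135 ]
basket_grip wrist [323.7 179.3] 0.57 [ 0.5695 -0.2172  0.135 ]
basket_grip scene [404.3 214.5] 0.95 [ 0.5633 -0.2218  0.135 ]
basket_grip scene [247.9 173.7] 0.63 [0.4899 0.2105 0.135 ]
collet wrist [341.6  44.4] 0.81 [ 0.4196 -0.2013  0.007 ]
collet wrist [322.8 149.7] 0.58 [ 0.5624 -0.2162  0.007 ]
collet scene [395.8 252.7] 0.65 [ 0.571  -0.2095  0.007 ]
collet scene [356.8 292.4] 0.65 [ 0.4031 -0.2009  0.007 ]
```

View pics/s8.png

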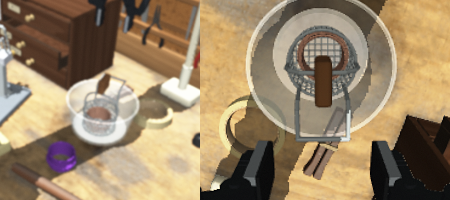

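The basket stands upright in the middle of the bowl (grip crop about (322,80)). The collet is in it, the bowl hasn't moved and the gripper is clear, so I'm handing in.

```bash
python3 -c "
from workcell import bot
print(bot.job_done())"
```

```text
the job is handed in; nothing more can be done
None
```

I took the basket off the hooks, stood it upright in the middle of the glass bowl with the copper collet inside, released it and handed the job in at about 26 s; no verdict came back.

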